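Move a board carrier to the next rail and latch it in the end station

ROBOT

A 6-joint arm with a two-finger parallel gripper is mounted at the origin on the work surface. World frame = base frame: x ahead of the robot, y to its left, z up, the work surface at z = 0. Lengths are in m, angles in rad, forces in N, time in s.
With the tool pointing down it reaches from about 0.4 to 0.825 m from the base axis. Payload 7 kg.
Tool frame: the origin (TCP) lies at the very end of the fingers, on their centre line; the grasp point (between the pads) lies 19 mm behind it (arm.grip_point_offset is the distance from the TCP to the grasp point, in m); z points along the fingers, y is the line along which they close (so a half turn about z gives the same grasp; the last joint's range is limited). The gripper opens to 88 mm and grips with 3 to 60 N. Pads are 19 mm wide; open, the fingers measure 130 mm over their backs; the gripper's body (78 mm by 193 mm) begins 47 mm behind the grasp point.
Start: joints at [-0.977, 0.359, 0.012, 0, -1.224, -0.288], TCP at [0.203, -0.644, 0.227] pointing down, gripper open.
Joint ranges: [-3.07, 3.07], [-1.43, 2.12], [-1.02, 1.25], [-3.03, 1.67], [-3.05, -0], [-3.03, 3.03]. Speed limits (rad/s): [2.39, 2.39, 3.01, 3.14, 3.14, 3.14].

INTERFACE

Orientations are given as [roll, pitch, yaw] about the fixed x, y, z axes, in that order (R = Rz(yaw) Ry(pitch) Rx(roll)).
In Python, from station import arm, cams gives the robot as it stands.
- The arm moves only by the shell command python3 -m handwheel 'ROWS' [FORCE]. ROWS is JSON, a list that holds one entry, the list of rows, each a list of 7 numbers: the shift along the tool's x, y, z normalised to -1 to 1, where 1 is 0.08 m, then the turn, a rotation vector about the tool's x, y, z normalised to -1 to 1, where 1 is 0.5 rad, then the closure in counts, from 0 (fully open) to 255 (shut). In form: [[[x, y, z, wx, wy, wz, hand], ...]]. A call has 1 to 5 rows; each row is the pose to reach, as a shift and turn from the pose commanded when the call began, along the tool's axes at that moment; what a row does not reach only later rows make up. A row lasts 1/8 s, in which the tool goes at most 62.5 mm and 10.7 degrees, less where a joint would pass 70% of its speed; a pose out of reach is approached as far as the arm can. A call with a number of a shift or a turn outside -1 to 1 is refused whole. A call with a gripper value outside its range is refused whole. The fingers move at their own pace and stop on an object; FORCE is the grip in N (left out, the last holds). Time passes only in rows, so rows that repeat a pose let the fingers close. It gives the time, the measured TCP pose, the force, the opening and the grip force at its end, in the units of the state.
- arm.get_state(): the state, without advancing time (a new reading comes with each control period).
- cams.grab_frame(name): name is "scene" or "top" or "wrist"; returns the picture (480x640x3 uint8, blue, green, red); there is no depth.
- cams.camera_info(name): a dict with "camera_matrix" (3x3 intrinsics, pixels), "dist_coeffs" ([k1, k2, p1, p2, k3] as OpenCV has them; the pictures are not rectified), "R" (3x3) and "t" (3): a world point X has camera coordinates R X + t; the wrist camera has in their place "hand_eye" (4x4, takes a point from camera to tool coordinates, whose origin is the TCP and whose axes are the flange's). Camera axes: x right, y down, z forward; pixel columns grow to the right and rows downward; lengths in m; the calibration is good to about 2 mm. A picture is of the moment at which its call begins: read the wrist's pose just before it. camera_info takes no time and is no camera call.
- arm.job_done(): hands the job in; it is judged then, once.
The state is a dict: "t": time; "q": joint angles; "qd": joint speeds; "joint_efforts": joint torques, N m; "eef_pos": TCP position; "ee_rot": TCP orientation; "force": force on the tool from outside, world axes, zero at the start; "moment": the same for the moment, N m; "width": finger opening in m; "gripper_force": force on a finger pad.
Only numpy, scipy, OpenCV 4.12 (cv2) and the standard library are available. Lean on these libraries where they do the work, as an engineer would, in place of code of your own. Each camera call takes 0.05 s, during which the arm holds its last target. There are 200 camera calls.

TASK

Take the board carrier hanging nearest the gap, lift it over the rail's end stop and set it down gently on the near part of the next rail, short of the catch. Then slide it along that rail, under gentle force, against the spring bumper until the catch snaps up behind it, without ramming the bumper to its end. Let go and leave it latched there; leave the other carrier where it hangs.

Things in the scene. Friction and masses are not known exactly. Their poses are not given: they have to be found in the camera images.
- carrier_tab (a point): Centre of the black upright grip tab on top of the carrier to move (the one nearest the gap between the rails). Tab 16 (x) x 30 (y) x 50 (z) mm, this point half-way up; best gripped firmly from above with the fingers closing along y (along the rail), so that it cannot pitch when pushed. The block's top is 25 mm below this point. Axes: z up, y along the rail. Carrier mass 0.3 to 0.5 kg.
- carrier_foot (a point): Same carrier: middle of the underside of its aluminium block (27 x 60 along y x 12 mm high), which rests on the rail top; 37 mm below carrier_tab. A lip on the -x side reaches 11 mm below this point, a plate with a circuit board on the +x side 68 mm below; between them a slot 17 mm wide (x) for a 12 mm rail. The block's ends lie 30 mm either way along y.
- carrier_b_tab (a point): Grip tab centre of an identical second carrier, hanging at the far end of the first rail; to be left alone.
- rail_from: First rail, fixed: aluminium flat bar along y, 12 mm wide, 24 mm tall, its top 160 mm above the table, on two posts on its -x side. Origin: on the table under the bar's centre line. The bar runs from y = -120 to +120 mm, with an end stop 10 mm long and 14 mm high at each end; the +y end faces the next rail.
- stop_top (a point): Top of the first rail's end stop at its +y end (10 mm long, 16 mm wide), 14 mm above the bar's top: the carrier must be lifted over it; its plate too clears both rails when raised by 80 mm.
- rail_next: Next rail: same bar and height, turned a little, on rubber mounts (gives 1 mm per 6 N downwards). Origin: on the table under the bar's centre line; bar from y = -150 mm (near end, same end stop) to +160 mm. A station with catch and spring bumper is clamped on it, its place varies and is not measured: the latched carrier's middle ends between y = +10 and +80 mm. Slide towards +y to find it by feel.
- hang_point (a point): On the top of the next rail's bar, 55 mm in from its near end (y = -95 mm in its frame): a carrier whose foot is set here is clear of the end stop and always short of the catch, whose ramp begins 48 mm before the latched carrier's middle. y along the bar, towards the bumper.
- bumper (a joint): Travel of the rubber-faced bumper along +y (m): 0 free, 0.013 bottomed. It is met 5 mm before the latched place, pushes back with 2 N at first and 1.2 N more per mm; friction adds up to 3 N if pressed down lightly. The catch snaps up once it is in 5.5 mm; aim for 7 to 9 mm (10 to 13 N); over 11.5 mm is ramming it. A latched carrier keeps it about 5 mm in.
- catch (a joint): Downward travel of the catch (m), a ramped steel tooth 8 mm wide that stands 5.5 mm above the bar: 0 up, about 0.0055 while the block is over it, 0 again once the block has passed. The sliding block pushes it down by itself, with 1 to 3 N.
Not all that is in view belongs to the job. What is shaped like the part that bears carrier_tab but brown, turquoise or white is not meant.

How it is judged:
On the way, in this order (a step that is already met when the one before it is completed fails the run):
1. the carrier hangs seated on the next rail, past its end stop and short of the catch and the bumper (z of carrier_tab in the frame of rail_next between 0.193 and 0.1995 m and x of carrier_tab in the frame of rail_next between -0.005 and 0.005 m and y of carrier_tab in the frame of rail_next between -0.113 and 0.012 m and contact force between carrier and rail_next above 0.3 N and value of joint bumper below 0.001 m and value of joint catch below 0.0015 m), for 0.2 s.
2. the carrier presses the bumper in and the catch is up behind it (value of joint bumper above 0.0035 m and value of joint catch below 0.0015 m and z of carrier_tab in the frame of rail_next below 0.201 m), for 0.1 s.
At the end, for the whole second after the job is handed in: The carrier hangs seated on the next rail (within 4 mm of its resting height, upright within 0.12 rad), latched: the bumper stays pushed in by 3.5 to 7.5 mm and the catch is up (within 1.5 mm) behind it; at rest, released; the other carrier within 15 mm of its start (value of joint bumper between 0.0035 and 0.0075 m and value of joint catch below 0.0015 m and z of carrier_tab in the frame of rail_next between 0.193 and 0.2005 m and angle between carrier_tab's own z axis and vertical below 0.12 rad and x of carrier_tab in the frame of rail_next between -0.008 and 0.008 m and linear speed of carrier below 0.02 m/s and distance of carrier_b_tab from where it was at the start of the episode below 0.015 m); the robot touches nothing.
It fails at once if the bumper is rammed (pushed in more than 11.5 mm) (value of joint bumper above 0.0115 m).
It fails at once if the carrier strikes or bears on the next rail or its station with more than 30 N (contact force between carrier and rail_next above 30 N).
It fails at once if the other carrier is displaced by more than 20 mm (distance of carrier_b_tab from where it was at the start of the episode above 0.02 m).
It also fails if it takes over 58 s, if anything falls off the work surface, if the arm or the gripper's body presses on something with over 40 N, if the wrist force passes 120 N, or if a joint passes its speed limit or range.

## Working session

There is one attempt and no reset: what is moved stays moved. The work goes in short steps, Python scripts to look and compute and a shell command to move; the robot and the scene stay as the last step left them, time stands still between calls to the robot, and variables do not carry over. Pictures are saved under pics/ and viewed, at most 10 in all, crops included, and the job is handed in when it is done.

```bash
ls; mkdir -p pics; python3 - <<'E'
from station import arm,cams
import cv2,json
for n in ("scene","top"):
    cv2.imwrite(f"pics/{n}0.png",cams.grab_frame(n))
for n in ("scene","top","wrist"):
    print(n,{k:(v.tolist() if hasattr(v,'tolist') else v) for k,v in cams.camera_info(n).items()})
print(arm.get_state())
E
```

```text
pics
scene {'camera_matrix': [[502.11658772946515, 0.0, 307.73141880491403], [0.0, 502.11658772946515, 234.0435159300297], [0.0, 0.0, 1.0]], 'dist_coeffs': [-0.11195180653167225, 0.0, 0.0, 0.0, 0.0], 'R': [[-0.7406301320905017, 0.6718700472577726, 0.007592564615751858], [0.3627151485812801, 0.40929687184216146, -0.8372059434152872], [-0.5656012097134039, -0.6173060102559017, -0.5468350402751038]], 't': [0.40529816156023246, 0.021629227727922973, 1.2626049201326883]}
top {'camera_matrix': [[589.4025096390023, 0.0, 319.12949957768785], [0.0, 589.4025096390023, 233.92731673631727], [0.0, 0.0, 1.0]], 'dist_coeffs': [-0.04403921922147493, 0.0, 0.0, 0.0, 0.0], 'R': [[-0.0221808872127374, -0.9996726060923574, 0.012754954761601822], [-0.9891009190392541, 0.020085238351924866, -0.14586279565416868], [0.145558854756965, -0.015851303695944185, -0.9892226018308417]], 't': [-0.16015984350207008, 0.4133871596359965, 1.545135670283961]}
wrist {'camera_matrix': [[424.1707605952092, 0.0, 313.534981718734], [0.0, 424.1707605952092, 240.66893151992684], [0.0, 0.0, 1.0]], 'dist_coeffs': [-0.095522026081
[... 297 characters left out ...]
5882013198], [0.0, 0.0, 0.0, 1.0]]}
{'t': 0.1, 'q': array([-9.76935313e-01,  3.59318041e-01,  1.11721971e-02, -2.99190964e-04,
       -1.22412020e+00, -2.88078774e-01]), 'qd': array([ 0.00023416, -0.00153838,  0.0010724 ,  0.00029703,  0.00095974,
       -0.00030445]), 'joint_efforts': array([-9.58398268e-04, -5.84160340e+01,  2.93752205e+01,  7.01545671e+00,
        1.02947128e-02, -5.56942882e-05]), 'eef_pos': array([ 0.20302915, -0.64328776,  0.22572573]), 'ee_rot': array([ 3.14010358e+00, -1.47915408e-04, -2.83591217e+00]), 'force': array([-0.19735763,  0.16397264, -0.86799974]), 'moment': array([ 0.0043106 , -0.03101118, -0.03828957]), 'gripper_force': 0.0, 'width': 0.08770405371502756}
```

View pics/scene0.png

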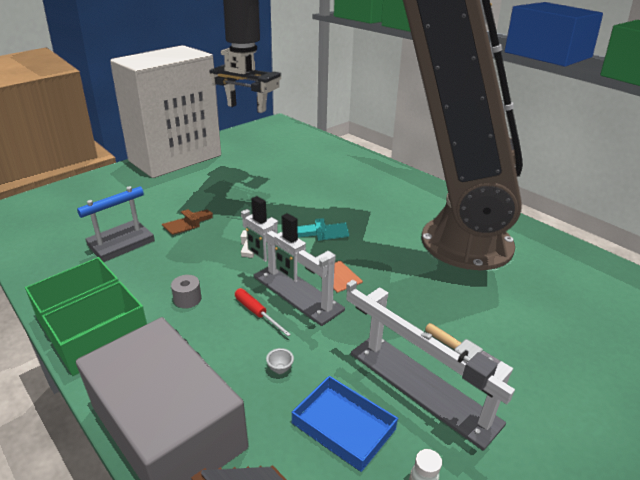

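View pics/top0.png

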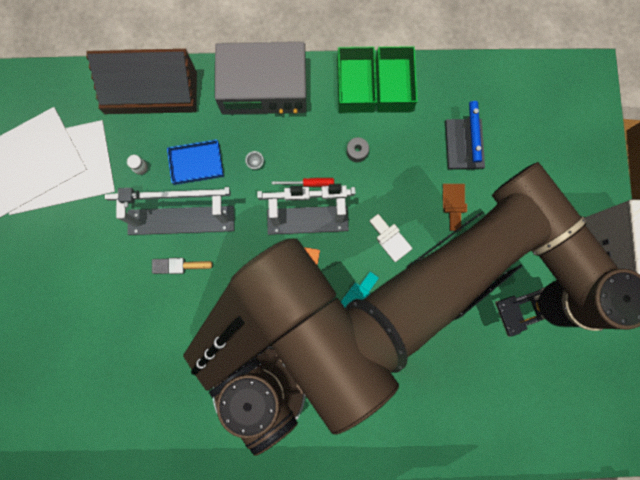

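The top view is +y to the left and x up. The first rail is at px ~(260–355,192) and the next rail at ~(105–230,193). There are two carriers in the scene view, with tabs at (290,228) and (258,208). The one at (290,228) is nearer the gap (350,290), so it is the one meant. The brown, turquoise and white shapes are distractors lying on the table. I'll confirm in enlarged crops.

```bash
python3 - <<'E'
import cv2,numpy as np
s=cv2.imread("pics/scene0.png");t=cv2.imread("pics/top0.png")
r=lambda i,f:cv2.resize(i,None,fx=f,fy=f,interpolation=cv2.INTER_CUBIC)
cv2.imwrite("pics/cA.png",r(s[190:310,230:390],5))
a=r(t[180:220,100:232],6); b=r(t[180:220,250:382],6)
cv2.imwrite("pics/cB.png",np.vstack([a,b]))
E
```

```text
(no output)
```

View pics/cA.png

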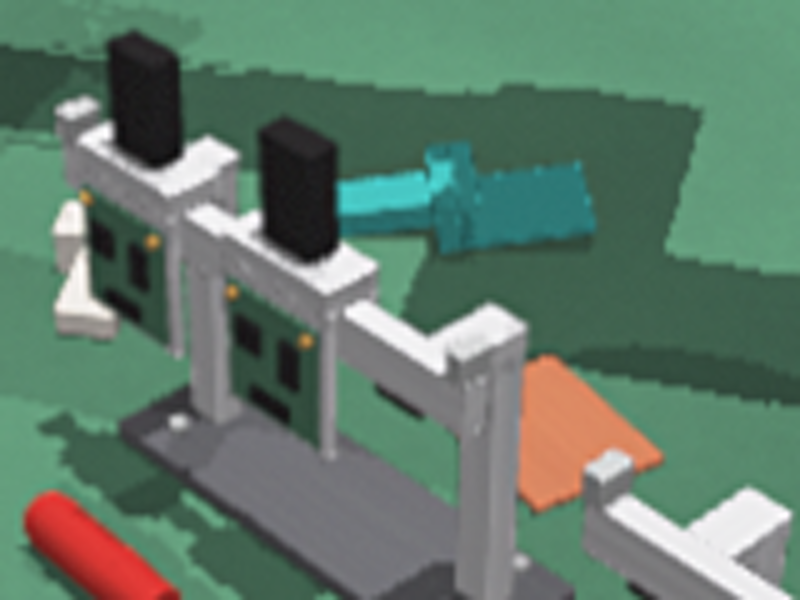

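View pics/cB.png

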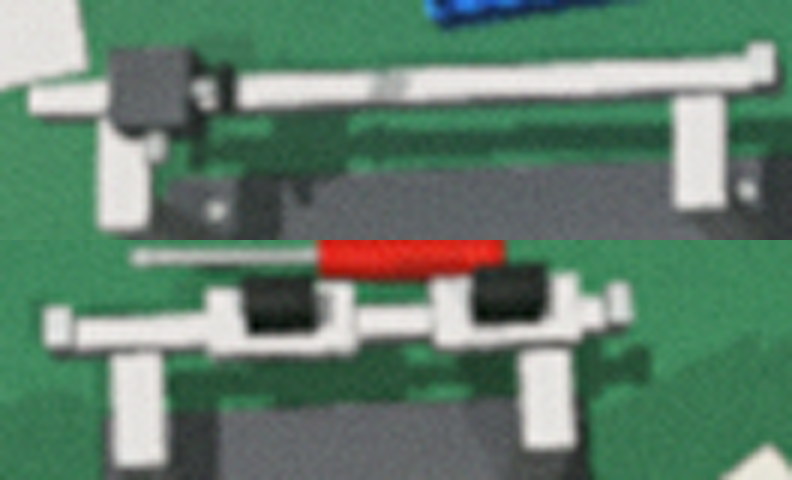

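Crop A confirms it. The black tab with its top-face centre at scene (290,217) is on the carrier next to the end stop facing the gap. The other, at scene (259,199), hangs at the far end. In the top crops, the next rail runs from near stop end X=777 to far end X=28, with its upper edge at (740,58), (240,75) and (30,87). The first rail's stops span X=43 to 632, and the tab A top is near (278,292).

```bash
cat > h.py <<'E'
import numpy as np,cv2
from station import arm,cams
from scipy.spatial.transform import Rotation as Ro
def cam(n,st=None):
    c=cams.camera_info(n);K=np.array(c["camera_matrix"]);D=np.array(c["dist_coeffs"])
    if n!="wrist": return K,D,np.array(c["R"]),np.array(c["t"])
    T=np.eye(4);T[:3,:3]=Ro.from_euler("xyz",st["ee_rot"]).as_matrix();T[:3,3]=st["eef_pos"]
    M=np.linalg.inv(T@np.array(c["hand_eye"]));return K,D,M[:3,:3],M[:3,3]
def back(n,px,z,st=None):
    K,D,R,t=cam(n,st);u=cv2.undistortPoints(np.array([[px]],float),K,D)[0,0]
    d=R.T@np.array([*u,1]);C=-R.T@t;return C+d*(z-C[2])/d[2]
def proj(n,X,st=None):
    K,D,R,t=cam(n,st);return cv2.projectPoints(np.array(X,float).reshape(-1,1,3),cv2.Rodrigues(R)[0],t,K,D)[0][:,0]
E
python3 - <<'E'
from h import *
np.set_printoptions(precision=4,suppress=True)
a=lambda X,Y:((X+.5)/6-.5+100,(Y+.5)/6-.5+180)
b=lambda X,Y:((X+.5)/6-.5+250,(Y-240+.5)/6-.5+180)
s=lambda X,Y:((X+.5)/5-.5+230,(Y+.5)/5-.5+190)
for n,p,z in [("next far up",a(28,87),.16),("mid up",a(240,75),.16),("near up",a(740,58),.16),("near stop end top",a(776,60),.174),
 ("from +y stop",b(44,325),.174),("from -y stop",b(632,302),.174),("from up edge +y",b(80,319),.16),("tabA top",b(278,290),.222),("tabB top",b(512,280),.222),("catch",a(390,82),.16),("bumper face",a(236,88),.17)]:
    print(n,back("top",p,z))
print("scene tabA",back("scene",s(300,135),.222),"stop top",back("scene",s(486,330),.174),"next near stop",back("scene",s(608,466),.174))
E
```

```text
next far up [0.5017 0.3643 0.16  ]
mid up [0.5049 0.2762 0.16  ]
near up [0.5078 0.0693 0.16  ]
near stop end top [0.5034 0.0524 0.174 ]
from +y stop [ 0.4916 -0.0162  0.174 ]
from -y stop [ 0.4965 -0.2571  0.174 ]
from up edge +y [ 0.4969 -0.0299  0.16  ]
tabA top [ 0.4934 -0.1132  0.222 ]
tabB top [ 0.4956 -0.2059  0.222 ]
catch [0.5006 0.214  0.16  ]
bumper face [0.4972 0.2748 0.17  ]
scene tabA [ 0.4918 -0.1138  0.222 ] stop top [ 0.479  -0.0256  0.174 ] next near stop [0.503  0.0586 0.174 ]
```

```bash
m='python3 -m handwheel'
python3 -m handwheel '[[[-1,1,-0.8,0,0,0.57,0],[-1,1,-0.8,0,0,0.57,0],[-1,1,-0.8,0,0,0.57,0]]]'
python3 -m handwheel '[[[-0.5,1,-0.8,0,0,0,0],[-0.5,1,-0.8,0,0,0,0]]]'
python3 -m handwheel '[[[-0.5,1,0,0,0,0,0],[-0.5,1,0,0,0,0,0]]]'
python3 -m handwheel '[[[-0.5,1,0,0,0,0,0],[-0.5,1,0,0,0,0,0]]]'
python3 -m handwheel '[[[-0.5,1,0,0,0,0,0],[-0.5,1,0,0,0,0,0]]]'
python3 -m handwheel '[[[-0.5,1,0,0,0,0,0],[-0.5,1,0,0,0,0,0]]]'
python3 -m handwheel '[[[-0.4,1,0,0,0,0,0],[-0.4,1,0,0,0,0,0],[-0.4,1,0,0,0,0,0]]]'
```

```text
t: 0.48
eef_pos: [0.2571, -0.542, 0.2937]
ee_rot: [-3.138, 0.003, -3.119]
force: [-0.5, 0.1, 0.1]
width: 0.0876
gripper_force: 0.0
t: 0.72
eef_pos: [0.2939, -0.4616, 0.3548]
ee_rot: [3.141, -0.001, -3.121]
force: [1.3, -0.2, 0.7]
width: 0.0874
gripper_force: 0.0
t: 0.98
eef_pos: [0.3326, -0.3798, 0.3544]
ee_rot: [3.141, 0.0, -3.119]
force: [-0.7, 0.3, 0.6]
width: 0.0878
gripper_force: 0.0
t: 1.23
eef_pos: [0.3708, -0.2991, 0.3539]
ee_rot: [3.141, -0.001, -3.119]
force: [1.2, -0.1, 0.2]
width: 0.0879
gripper_force: 0.0
t: 1.48
eef_pos: [0.4093, -0.2182, 0.3538]
ee_rot: [3.141, -0.001, -3.119]
force: [0.6, -0.6, 0.2]
width: 0.0878
gripper_force: 0.0
t: 1.72
eef_pos: [0.4477, -0.1373, 0.3537]
ee_rot: [3.141, -0.001, -3.119]
force: [0.3, -1.3, -0.4]
width: 0.0872
gripper_force: 0.0
t: 2.1
eef_pos: [0.4777, -0.0575, 0.3534]
ee_rot: [-3.141, -0.002, -3.118]
force: [-0.9, 0.4, 0.0]
width: 0.0876
gripper_force: 0.0
```

Good tracking. I'll take one picture here and another further along the rail.

```bash
cat > g.py <<'E'
import sys,json
from h import *
st=arm.get_state();cv2.imwrite(f"pics/{sys.argv[1]}.png",cams.grab_frame("wrist"))
json.dump({k:list(map(float,st[k])) for k in("eef_pos","ee_rot")},open(sys.argv[1]+".json","w"))
E
python3 g.py w1
python3 -m handwheel '[[[0,1,0,0,0,0,0],[0,1,0,0,0,0,0]]]' >/dev/null
python3 -m handwheel '[[[0,1,0,0,0,0,0],[0,1,0,0,0,0,0]]]' >/dev/null
python3 -m handwheel '[[[0,0.9,0,0,0,0,0],[0,0.9,0,0,0,0,0],[0,0.9,0,0,0,0,0],[0,0.9,0,0,0,0,0]]]'
python3 g.py w2
```

```text
t: 3.15
eef_pos: [0.4727, 0.1721, 0.3547]
ee_rot: [-3.141, 0.0, -3.122]
force: [0.0, -0.6, 0.1]
width: 0.0877
gripper_force: 0.0
```

View pics/w1.png

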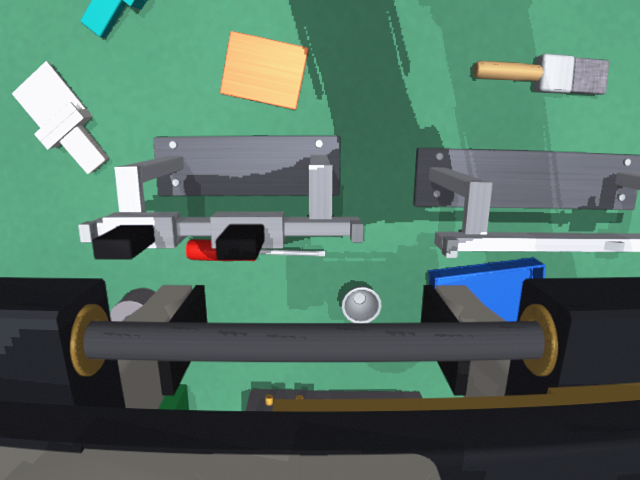

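View pics/w2.png

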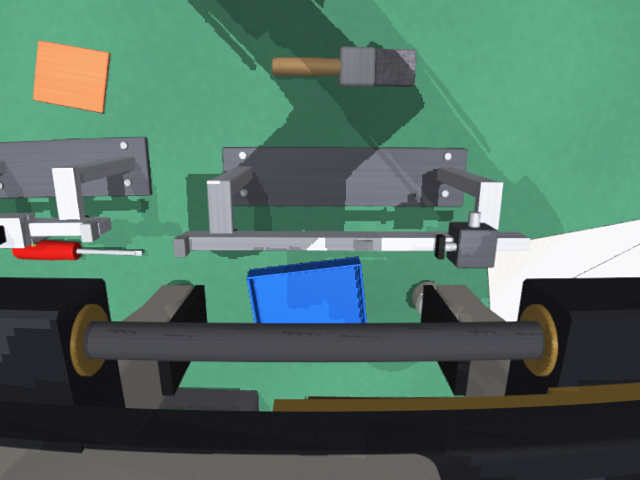

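w1 shows tab A at (240,238), tab B at (125,242) and the +y stop at (357,230). w2 shows the next rail from its near stop at (180,244) to its far end at (528,243), with the catch at ~(363,244), the bumper pad at ~(440,245) and the housing at (472,245). I'll enlarge these for measuring.

```bash
python3 - <<'E'
import cv2,numpy as np
a=cv2.imread("pics/w1.png");b=cv2.imread("pics/w2.png")
r=lambda i:cv2.resize(i,None,fx=4,fy=4,interpolation=cv2.INTER_CUBIC)
cv2.imwrite("pics/cC.png",np.vstack([r(b[220:270,165:365]),r(b[220:270,340:540]),r(a[208:258,200:400])]))
E
```

```text
(no output)
```

View pics/cC.png

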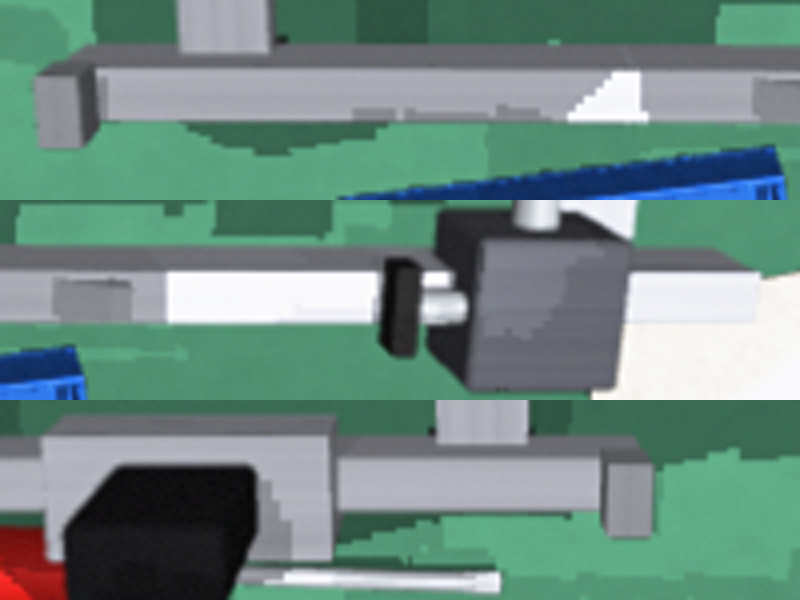

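Strip 1: bar top edges are y 68/121 at X 110 and 71/122 at X 740, and the stop top spans X 35–84, Y 76–147. Strip 2: far-end corners (757,271/322), catch X 53–131, pad front X≈383, housing top (480–630, 240–388). Strip 3: block top X 43–335, Y 437–560, and stop top X 601–653, Y 462–537.

```bash
python3 - <<'E'
from h import *
import json
np.set_printoptions(precision=4,suppress=True)
w1=json.load(open("w1.json"));w2=json.load(open("w2.json"))
f=lambda c0,r0,s0:lambda X,Y:((X+.5)/4-.5+c0,(Y-s0+.5)/4-.5+r0)
A=f(165,220,0);B=f(340,220,200);C=f(200,208,400)
g=lambda n,F,X,Y,z,s:print(n,back("wrist",F(X,Y),z,s))
g("next bar mid@near",A,110,94.5,.16,w2)
g("next bar mid",A,740,96.5,.16,w2)
g("next bar far",B,757,296.5,.16,w2)
g("near stop ctr",A,59.5,111.5,.174,w2); g("near stop outer",A,35,111,.174,w2)
g("catch low",B,53,300,.16,w2); g("catch hi",B,131,300,.165,w2)
g("pad front",B,385,300,.175,w2)
for z in(.19,.2,.21,.22): print(z); g("housing l",B,480,314,z,w2); g("housing r",B,630,314,z,w2);g("edge",B,480,388,z,w2);g("edge",B,480,240,z,w2)
g("block ctr",C,189,498.5,.172,w1);g("block l",C,43,498.5,.172,w1);g("block r",C,335,498.5,.172,w1)
g("from stop ctr",C,627,499.5,.174,w1)
g("from bar",C,590,482,.16,w1)
# tab A in w1: top-face
g("tab top -x edge l",C,66,518,.222,w1)
E
```

```text
next bar mid@near [0.5034 0.066  0.16  ]
next bar mid [0.5012 0.2033 0.16  ]
next bar far [0.4981 0.3634 0.16  ]
near stop ctr [0.5034 0.0591 0.174 ]
near stop outer [0.5034 0.0539 0.174 ]
catch low [0.5019 0.2062 0.16  ]
catch hi [0.5001 0.2224 0.165 ]
pad front [0.4963 0.2743 0.175 ]
0.19
housing l [0.4946 0.2894 0.19  ]
housing r [0.4941 0.3206 0.19  ]
edge [0.5103 0.2912 0.19  ]
edge [0.4794 0.2877 0.19  ]
0.2
housing l [0.4918 0.2857 0.2   ]
housing r [0.4912 0.316  0.2   ]
edge [0.507  0.2875 0.2   ]
edge [0.477  0.2841 0.2   ]
0.21
housing l [0.4889 0.2821 0.21  ]
housing r [0.4884 0.3113 0.21  ]
edge [0.5036 0.2838 0.21  ]
edge [0.4746 0.2805 0.21  ]
0.22
housing l [0.486  0.2784 0.22  ]
housing r [0.4855 0.3067 0.22  ]
edge [0.5003 0.28   0.22  ]
edge [0.4722 0.2768 0.22  ]
block ctr [ 0.4941 -0.113   0.172 ]
block l [ 0.4948 -0.1436  0.172 ]
block r [ 0.4934 -0.0827  0.172 ]
from stop ctr [ 0.4917 -0.0224  0.174 ]
from bar [ 0.4915 -0.029   0.16  ]
tab top -x edge l [ 0.4854 -0.1272  0.222 ]
```

```bash
python3 - <<'E'
from h import *
import json
w2=json.load(open("w2.json"))
a=lambda X,Y:((X+.5)/6-.5+100,(Y+.5)/6-.5+180)
B=lambda X,Y:((X+.5)/4-.5+340,(Y-200+.5)/4-.5+220)
for z in(.17,.18,.19,.2,.21,.22):
  print(z,back("top",a(192,47),z)[:2],back("wrist",B(476,388),z,w2)[:2],back("top",a(109,47),z)[:2],back("wrist",B(616,388),z,w2)[:2])
E
```

```text
0.17 [0.51484874 0.29340919] [0.51703847 0.29779258] [0.51559199 0.32773242] [0.51657295 0.32906539]
0.18 [0.51249498 0.29033121] [0.51368416 0.29408651] [0.513233   0.32441287] [0.51323219 0.32444905]
0.19 [0.51014123 0.28725323] [0.51032985 0.29038045] [0.51087401 0.32109331] [0.50989143 0.3198327 ]
0.2 [0.50778747 0.28417524] [0.50697554 0.28667439] [0.50851502 0.31777375] [0.50655067 0.31521635]
0.21 [0.50543371 0.28109726] [0.50362123 0.28296833] [0.50615603 0.3144542 ] [0.50320991 0.31060001]
0.22 [0.50307995 0.27801928] [0.50026692 0.27926227] [0.50379703 0.31113464] [0.49986915 0.30598366]
```

```bash
python3 -m handwheel '[[[-0.19,-1,0,0,0,0,70],[-0.19,-1,0,0,0,0,70]]]' >/dev/null
python3 -m handwheel '[[[0,-1,0,0,0,0,70],[0,-1,0,0,0,0,70]]]' >/dev/null
python3 -m handwheel '[[[0,-1,0,0,0,0,70],[0,-1,0,0,0,0,70]]]' >/dev/null
python3 -m handwheel '[[[0,-0.57,0.8,0,0,0,70],[0,-0.57,0.8,0,0,0,70],[0,-0.57,0.8,0,0,0,70],[0,-0.57,0.8,0,0,0,70]]]'
```

```text
t: 4.45
eef_pos: [0.4946, -0.1113, 0.2921]
ee_rot: [-3.141, 0.002, -3.12]
force: [-0.8, -0.1, 0.0]
width: 0.0636
gripper_force: 0.0
```

```bash
python3 -m handwheel '[[[0.01,-0.02,0.7,0,0,0,70],[0.01,-0.02,0.7,0,0,0,70],[0.01,-0.02,0.7,0,0,0,70]]]'
python3 -m handwheel '[[[0,0,0.3,0,0,0,70],[0,0,0.6,0,0,0,70],[0,0,0.6,0,0,0,70]]]'
```

```text
t: 4.82
eef_pos: [0.4942, -0.1131, 0.237]
ee_rot: [-3.141, 0.002, -3.119]
force: [-0.1, 0.0, 0.2]
width: 0.0636
gripper_force: 0.0
t: 5.2
eef_pos: [0.4933, -0.1133, 0.1875]
ee_rot: [-3.141, 0.0, -3.12]
force: [-0.5, 0.5, 1.0]
width: 0.0632
gripper_force: 0.0
```

```bash
python3 g.py w3; python3 - <<'E'
from h import *
t=cams.grab_frame("top");s=cams.grab_frame("scene")
w=cv2.imread("pics/w3.png")
r=cv2.resize(s[120:300,200:380],None,fx=2.2,fy=2.2)
cv2.imwrite("pics/c3.png",np.hstack([r,cv2.resize(w[180:480,170:470],(396,396))]))
E
```

```text
(no output)
```

View pics/c3.png

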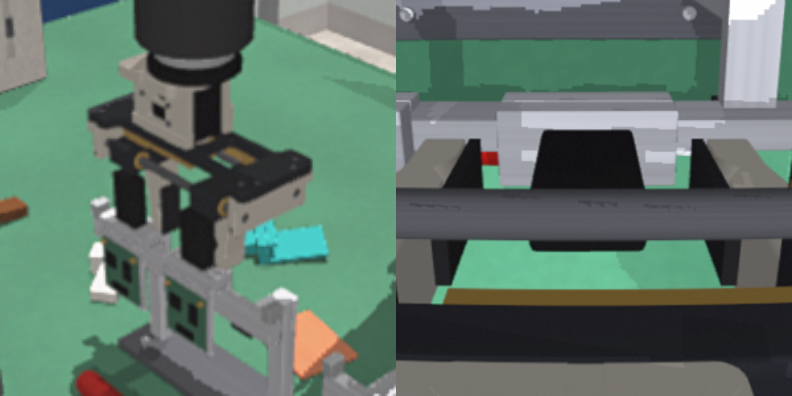

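The fingers straddle the near carrier's tab, centred in the wrist crop at ~(588,190) with gaps on both sides. Closing.

```bash
python3 -m handwheel '[[[0,0,0,0,0,0,255],[0,0,0,0,0,0,255],[0,0,0,0,0,0,255],[0,0,0,0,0,0,255],[0,0,0,0,0,0,255]]]' 45
python3 -m handwheel '[[[0,0,-0.1,0,0,0,255],[0,0,-0.3,0,0,0,255],[0,0,-0.6,0,0,0,255],[0,0,-0.6,0,0,0,255]]]'
```

```text
t: 5.98
eef_pos: [0.493, -0.1134, 0.1866]
ee_rot: [3.142, 0.0, -3.121]
force: [-0.1, 0.4, 1.3]
width: 0.0297
gripper_force: 45.0
t: 6.48
eef_pos: [0.4942, -0.1135, 0.2369]
ee_rot: [3.141, 0.004, -3.121]
force: [0.6, -0.5, -4.0]
width: 0.0292
gripper_force: 45.0
```

```bash
python3 -m handwheel '[[[0,0,-0.6,0,0,0,255],[0,0,-0.6,0,0,0,255],[0,0,-0.6,0,0,0,255]]]'
python3 -m handwheel '[[[-0.06,0.5,0,0,0,0,255],[-0.06,0.95,0,0,0,0,255],[-0.06,0.95,0,0,0,0,255]]]'
python3 -m handwheel '[[[-0.05,0.5,0,0,0,0,255],[-0.05,0.95,0,0,0,0,255],[-0.05,0.95,0,0,0,0,255]]]'
python3 -m handwheel '[[[-0.05,0.5,0,0,0,0,255],[-0.05,0.85,0,0,0,0,255],[-0.05,0.85,0,0,0,0,255],[-0.05,0.85,0,0,0,0,255],[-0.05,0.85,0,0,0,0,255]]]'
python3 g.py w4; python3 - <<'E'
import cv2,numpy as np
w=cv2.imread("pics/w4.png")
cv2.imwrite("pics/c4.png",cv2.resize(w[150:450,120:520],(800,600),interpolation=cv2.INTER_CUBIC))
E
```

```text
t: 6.85
eef_pos: [0.4922, -0.1133, 0.2815]
ee_rot: [3.141, -0.001, -3.121]
force: [0.3, 0.3, -4.3]
width: 0.0297
gripper_force: 45.0
t: 7.22
eef_pos: [0.4953, -0.0357, 0.2808]
ee_rot: [3.141, -0.003, -3.119]
force: [-0.3, 0.2, -3.9]
width: 0.0295
gripper_force: 45.0
t: 7.6
eef_pos: [0.498, 0.04, 0.2811]
ee_rot: [-3.141, -0.002, -3.119]
force: [0.2, -0.5, -4.7]
width: 0.0297
gripper_force: 45.0
t: 8.22
eef_pos: [0.501, 0.1058, 0.2823]
ee_rot: [-3.141, -0.001, -3.122]
force: [-0.5, -0.0, -4.9]
width: 0.0297
gripper_force: 45.0
```

View pics/c4.png

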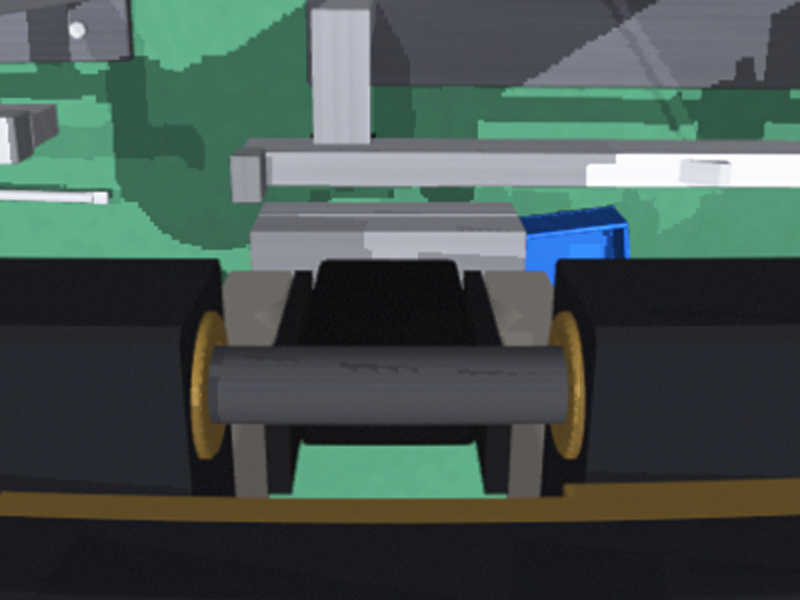

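```bash
python3 - <<'E'
from h import *
import json
w=json.load(open("w4.json"));print(w)
F=lambda X,Y:((X+.5)/2-.5+120,(Y+.5)/2-.5+150)
zt=w["eef_pos"][2]-.1866
for n,p,z in [("bar mid 300",F(300,168),.16),("bar mid",F(450,169.5),.16),("bar mid 750",F(750,170),.16),("stop ctr",F(248,178),.174),("block -x top edge (236)",F(390,236),.172+zt),("block bottom edge 216",F(390,216),.160+zt),("lip 203",F(390,203),.149+zt),("block l",F(251,236),.172+zt),("block r",F(525,236),.172+zt)]: print(n,back("wrist",p,z,w))
E
```

```text
{'eef_pos': [0.5010032246214003, 0.10576088252160579, 0.2822718176075458], 'ee_rot': [-3.141213689392114, -0.0005224800882790426, -3.121796194907374]}
bar mid 300 [0.50304951 0.07525051 0.16      ]
bar mid [0.50256553 0.12663539 0.16      ]
bar mid 750 [0.50059101 0.23154432 0.16      ]
stop ctr [0.50313274 0.05961048 0.174     ]
block -x top edge (236) [0.48995253 0.10566221 0.26767182]
block bottom edge 216 [0.48923869 0.1056658  0.25567182]
lip 203 [0.48943957 0.10568645 0.24467182]
block l [0.49058231 0.07556542 0.26767182]
block r [0.48940223 0.1348852  0.26767182]
```

```bash
python3 -m handwheel '[[[0,0,0.25,0,0,0,255],[0,0,0.5,0,0,0,255],[0,0,0.5,0,0,0,255]]]'
python3 -m handwheel '[[[0,0,0.15,0,0,0,255],[0,0,0.3,0,0,0,255],[0,0,0.45,0,0,0,255],[0,0,0.45,0,0,0,255]]]'
python3 -m handwheel '[[[0,0,0.08,0,0,0,255],[0,0,0.16,0,0,0,255],[0,0,0.16,0,0,0,255]]]'
```

```text
t: 8.65
eef_pos: [0.5002, 0.1057, 0.2413]
ee_rot: [-3.14, -0.003, -3.122]
force: [-0.6, -0.1, -3.6]
width: 0.0296
gripper_force: 45.0
t: 9.15
eef_pos: [0.5005, 0.1064, 0.2053]
ee_rot: [-3.141, -0.002, -3.121]
force: [0.0, -0.1, -4.8]
width: 0.0297
gripper_force: 45.0
t: 9.52
eef_pos: [0.5008, 0.1066, 0.1932]
ee_rot: [-3.141, -0.001, -3.121]
force: [0.5, -0.4, -3.7]
width: 0.0293
gripper_force: 45.0
```

```bash
python3 -m handwheel '[[[0,0,0.03,0,0,0,255],[0,0,0.05,0,0,0,255],[0,0,0.05,0,0,0,255]]]'
python3 -m handwheel '[[[0,0,0.01,0,0,0,255],[0,0,0.02,0,0,0,255],[0,0,0.02,0,0,0,255]]]'
python3 -m handwheel '[[[0,0,0.01,0,0,0,255],[0,0,0.01,0,0,0,255]]]'
python3 -m handwheel '[[[0,0,0.01,0,0,0,255],[0,0,0.01,0,0,0,255]]]'
```

```text
t: 9.9
eef_pos: [0.5011, 0.1067, 0.1897]
ee_rot: [-3.142, -0.0, -3.121]
force: [0.7, 0.3, -4.9]
width: 0.0298
gripper_force: 45.0
t: 10.28
eef_pos: [0.5011, 0.1067, 0.1881]
ee_rot: [-3.142, -0.0, -3.121]
force: [0.2, 0.9, -4.2]
width: 0.0297
gripper_force: 45.0
t: 10.52
eef_pos: [0.5011, 0.1067, 0.1873]
ee_rot: [-3.142, -0.0, -3.121]
force: [-0.4, -0.6, -4.2]
width: 0.0302
gripper_force: 45.0
t: 10.78
eef_pos: [0.5012, 0.1068, 0.1866]
ee_rot: [3.142, 0.0, -3.121]
force: [-0.1, 0.6, -3.6]
width: 0.0298
gripper_force: 45.0
```

```bash
python3 -m handwheel '[[[0,0,0.01,0,0,0,255],[0,0,0.01,0,0,0,255]]]'
python3 -m handwheel '[[[0,0,0.01,0,0,0,255],[0,0,0.01,0,0,0,255],[0,0,0.01,0,0,0,255]]]'
```

```text
t: 11.02
eef_pos: [0.5012, 0.1068, 0.186]
ee_rot: [-3.142, 0.0, -3.121]
force: [-1.1, 0.3, -0.4]
width: 0.0297
gripper_force: 45.0
t: 11.4
eef_pos: [0.5012, 0.1068, 0.1853]
ee_rot: [3.141, 0.0, -3.121]
force: [-2.9, 0.6, 3.3]
width: 0.0298
gripper_force: 45.0
```

```bash
python3 -m handwheel '[[[0.012,0,-0.005,0,0,0,255],[0.012,0,-0.005,0,0,0,255]]]'
python3 -m handwheel '[[[0,0.08,0,0,0,0,255],[0,0.18,0,0,0,0,255],[0,0.28,0,0,0,0,255],[0,0.38,0,0,0,0,255],[0,0.38,0,0,0,0,255]]]'
```

```text
t: 11.65
eef_pos: [0.501, 0.1068, 0.1857]
ee_rot: [3.141, 0.002, -3.121]
force: [2.8, -1.6, 0.8]
width: 0.0296
gripper_force: 45.0
t: 12.28
eef_pos: [0.4994, 0.1382, 0.1853]
ee_rot: [3.141, 0.0, -3.12]
force: [-1.5, 0.3, 3.5]
width: 0.0295
gripper_force: 45.0
```

```bash
python3 -m handwheel '[[[0,0.08,0,0,0,0,255],[0,0.16,0,0,0,0,255],[0,0.24,0,0,0,0,255],[0,0.32,0,0,0,0,255],[0,0.32,0,0,0,0,255]]]'
python3 -m handwheel '[[[0,0.06,0,0,0,0,255],[0,0.12,0,0,0,0,255],[0,0.18,0,0,0,0,255],[0,0.24,0,0,0,0,255],[0,0.24,0,0,0,0,255]]]'
```

```text
t: 12.9
eef_pos: [0.499, 0.1636, 0.1853]
ee_rot: [3.141, 0.0, -3.12]
force: [-1.2, -0.8, 2.8]
width: 0.0295
gripper_force: 45.0
t: 13.52
eef_pos: [0.4985, 0.1825, 0.1853]
ee_rot: [3.141, -0.0, -3.12]
force: [-0.7, -2.5, 3.1]
width: 0.0298
gripper_force: 45.0
```

```bash
python3 -m handwheel '[[[0,0.06,0,0,0,0,255],[0,0.12,0,0,0,0,255],[0,0.18,0,0,0,0,255],[0,0.24,0,0,0,0,255],[0,0.24,0,0,0,0,255]]]'
python3 -m handwheel '[[[0,0.06,0,0,0,0,255],[0,0.12,0,0,0,0,255],[0,0.18,0,0,0,0,255],[0,0.24,0,0,0,0,255],[0,0.24,0,0,0,0,255]]]'
python3 -m handwheel '[[[0,0.06,0,0,0,0,255],[0,0.12,0,0,0,0,255],[0,0.18,0,0,0,0,255],[0,0.18,0,0,0,0,255]]]'
```

```text
t: 14.15
eef_pos: [0.4982, 0.2017, 0.1853]
ee_rot: [3.141, 0.0, -3.12]
force: [-0.7, -2.6, 3.6]
width: 0.0298
gripper_force: 45.0
t: 14.78
eef_pos: [0.4978, 0.221, 0.1853]
ee_rot: [3.141, 0.0, -3.12]
force: [-0.6, -1.0, 4.1]
width: 0.0297
gripper_force: 45.0
t: 15.28
eef_pos: [0.4975, 0.2354, 0.1854]
ee_rot: [3.141, 0.0, -3.121]
force: [-1.0, -1.5, 3.8]
width: 0.0298
gripper_force: 45.0
```

Now in small steps toward the expected bumper contact at TCP y ≈ 0.244.

```bash
python3 -m handwheel '[[[0,0.03,0,0,0,0,255],[0,0.06,0,0,0,0,255],[0,0.06,0,0,0,0,255]]]'
python3 -m handwheel '[[[0,0.025,0,0,0,0,255],[0,0.025,0,0,0,0,255],[0,0.025,0,0,0,0,255]]]'
python3 -m handwheel '[[[0,0.025,0,0,0,0,255],[0,0.025,0,0,0,0,255],[0,0.025,0,0,0,0,255]]]'
```

```text
t: 15.65
eef_pos: [0.4974, 0.2397, 0.1853]
ee_rot: [3.141, -0.0, -3.121]
force: [0.1, -4.0, 3.5]
width: 0.0299
gripper_force: 45.0
t: 16.02
eef_pos: [0.4974, 0.2416, 0.1854]
ee_rot: [3.141, 0.0, -3.121]
force: [-0.8, -3.4, 3.3]
width: 0.0296
gripper_force: 45.0
t: 16.4
eef_pos: [0.4973, 0.2435, 0.1854]
ee_rot: [3.142, -0.0, -3.121]
force: [-0.7, -3.6, 3.1]
width: 0.0295
gripper_force: 45.0
```

```bash
python3 -m handwheel '[[[0,0.013,0,0,0,0,255],[0,0.025,0,0,0,0,255],[0,0.025,0,0,0,0,255]]]'
python3 -m handwheel '[[[0,0.013,0,0,0,0,255],[0,0.025,0,0,0,0,255],[0,0.025,0,0,0,0,255]]]'
```

```text
t: 16.77
eef_pos: [0.4973, 0.2456, 0.1854]
ee_rot: [3.142, 0.0, -3.121]
force: [-0.7, -5.8, 2.9]
width: 0.0298
gripper_force: 45.0
t: 17.15
eef_pos: [0.4972, 0.2476, 0.1854]
ee_rot: [3.142, 0.0, -3.121]
force: [0.2, -4.5, 4.0]
width: 0.0294
gripper_force: 45.0
```

```bash
python3 -m handwheel '[[[0,0.013,0,0,0,0,255],[0,0.025,0,0,0,0,255],[0,0.025,0,0,0,0,255]]]'
python3 -m handwheel '[[[0,0.013,0,0,0,0,255],[0,0.013,0,0,0,0,255],[0,0.013,0,0,0,0,255]]]'
python3 -m handwheel '[[[0,0.013,0,0,0,0,255],[0,0.013,0,0,0,0,255],[0,0.013,0,0,0,0,255]]]'
```

```text
t: 17.52
eef_pos: [0.4972, 0.2489, 0.1853]
ee_rot: [-3.141, -0.0, -3.121]
force: [0.7, -6.4, 4.0]
width: 0.0297
gripper_force: 45.0
t: 17.9
eef_pos: [0.4972, 0.2497, 0.1853]
ee_rot: [-3.14, -0.0, -3.121]
force: [1.3, -8.2, 3.6]
width: 0.03
gripper_force: 45.0
t: 18.27
eef_pos: [0.4971, 0.2506, 0.1853]
ee_rot: [-3.14, -0.0, -3.121]
force: [1.1, -9.1, 2.6]
width: 0.0294
gripper_force: 45.0
```

```bash
python3 -m handwheel '[[[0,0.013,0,0,0,0,255],[0,0.013,0,0,0,0,255],[0,0.013,0,0,0,0,255]]]'
python3 -m handwheel '[[[0,0.013,0,0,0,0,255],[0,0.013,0,0,0,0,255],[0,0.013,0,0,0,0,255]]]'
```

```text
t: 18.65
eef_pos: [0.4971, 0.2513, 0.1853]
ee_rot: [-3.14, -0.001, -3.121]
force: [2.2, -10.2, 4.3]
width: 0.0297
gripper_force: 45.0
t: 19.02
eef_pos: [0.4971, 0.2522, 0.1853]
ee_rot: [-3.139, -0.001, -3.121]
force: [2.4, -10.0, 4.4]
width: 0.0298
gripper_force: 45.0
```

```bash
python3 -m handwheel '[[[0,0.013,0,0,0,0,255],[0,0.013,0,0,0,0,255],[0,0.013,0,0,0,0,255]]]'
python3 -m handwheel '[[[0,0.013,0,0,0,0,255],[0,0.013,0,0,0,0,255],[0,0.013,0,0,0,0,255]]]'
```

```text
t: 19.4
eef_pos: [0.497, 0.253, 0.1853]
ee_rot: [-3.139, -0.001, -3.121]
force: [2.4, -11.3, 3.9]
width: 0.0298
gripper_force: 45.0
t: 19.77
eef_pos: [0.497, 0.2538, 0.1853]
ee_rot: [-3.139, -0.001, -3.121]
force: [2.4, -11.7, 3.7]
width: 0.03
gripper_force: 45.0
```

```bash
python3 -m handwheel '[[[0,-0.015,0,0,0,0,255],[0,-0.025,0,0,0,0,255],[0,-0.025,0,0,0,0,255]]]'
python3 -m handwheel '[[[0,-0.013,0,0,0,0,255],[0,-0.013,0,0,0,0,255]]]'
python3 -m handwheel '[[[0,-0.013,0,0,0,0,255],[0,-0.013,0,0,0,0,255]]]'
```

```text
t: 20.15
eef_pos: [0.4971, 0.2536, 0.1854]
ee_rot: [-3.141, -0.0, -3.121]
force: [1.3, -5.4, 2.7]
width: 0.0296
gripper_force: 45.0
t: 20.4
eef_pos: [0.4972, 0.253, 0.1854]
ee_rot: [3.141, 0.0, -3.121]
force: [-0.0, -3.4, 3.5]
width: 0.0295
gripper_force: 45.0
t: 20.65
eef_pos: [0.4972, 0.2526, 0.1855]
ee_rot: [3.14, 0.0, -3.121]
force: [-0.7, 1.4, 3.3]
width: 0.0296
gripper_force: 45.0
```

The force reversed to +1.4 N after backing off only 1.2 mm, so the catch is holding the carrier. I'll release with a small opening because the housing is close, then lift.

```bash
python3 -m handwheel '[[[0,0,-0.006,0,0,0,255],[0,0,-0.006,0,0,0,255]]]'
python3 -m handwheel '[[[0,0,-0.006,0,0,0,150],[0,0,-0.006,0,0,0,150],[0,0,-0.006,0,0,0,150],[0,0,-0.006,0,0,0,150]]]'
```

```text
t: 20.9
eef_pos: [0.4972, 0.2525, 0.1858]
ee_rot: [3.14, 0.0, -3.121]
force: [-2.2, 3.2, 0.2]
width: 0.03
gripper_force: 45.0
t: 21.4
eef_pos: [0.4971, 0.2515, 0.1863]
ee_rot: [-3.141, -0.0, -3.121]
force: [-0.2, -0.3, -0.3]
width: 0.0361
gripper_force: 0.0
```

Free of the tab, zero force. Lifting straight up in stages.

```bash
python3 -m handwheel '[[[0,0,-0.06,0,0,0,150],[0,0,-0.15,0,0,0,150],[0,0,-0.3,0,0,0,150],[0,0,-0.3,0,0,0,150]]]'
python3 -m handwheel '[[[0,0,-0.4,0,0,0,150],[0,0,-0.9,0,0,0,150],[0,0,-0.9,0,0,0,150]]]'
python3 -m handwheel '[[[0.9,0,-0.9,0,0,0,150],[0.9,0,-0.9,0,0,0,150],[0.9,0,-0.9,0,0,0,150]]]'
python3 g.py w5; python3 - <<'E'
from h import *
s=cams.grab_frame("scene");w=cv2.imread("pics/w5.png")
cv2.imwrite("pics/c5.png",np.hstack([cv2.resize(s[200:440,340:540],(400,480),interpolation=cv2.INTER_CUBIC),cv2.resize(w[130:350,220:400+4],(400,480),interpolation=cv2.INTER_CUBIC)]))
E
```

```text
t: 21.9
eef_pos: [0.4978, 0.2522, 0.2119]
ee_rot: [3.14, 0.002, -3.121]
force: [-0.1, 0.4, 0.7]
width: 0.0357
gripper_force: 0.0
t: 22.28
eef_pos: [0.4985, 0.2525, 0.2857]
ee_rot: [3.138, 0.005, -3.121]
force: [0.2, -0.2, -1.6]
width: 0.036
gripper_force: 0.0
t: 22.65
eef_pos: [0.4244, 0.2506, 0.3569]
ee_rot: [3.138, 0.003, -3.119]
force: [-0.2, 1.1, -0.2]
width: 0.0363
gripper_force: 0.0
```

View pics/c5.png

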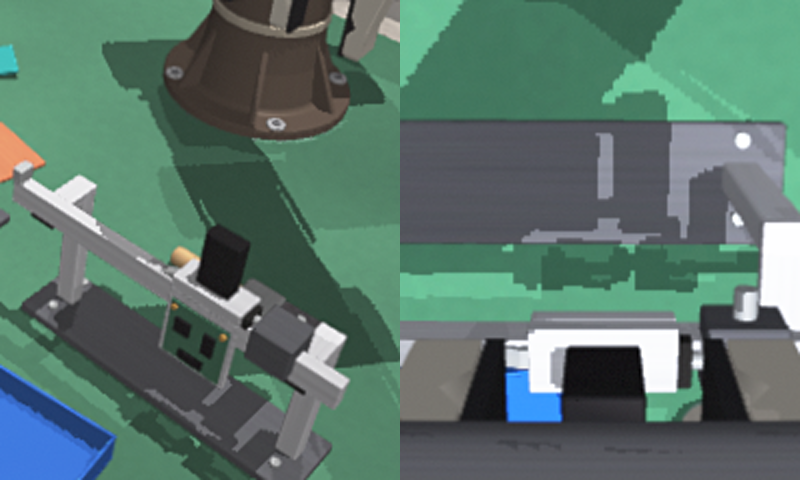

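The carrier sits upright against the bumper pad (pad at crop ~(685,360)), and the catch shows behind the block at ~(515,353). Quick check of the block's position.

```bash
python3 - <<'E'
from h import *
import json
w=json.load(open("w5.json"))
for X,Y in((529,355),(677,355)):
  print(back("wrist",(220+(X-400)/2.174,130+Y/2.182),.172,w))
E
```

```text
[0.49641217 0.22252897 0.172     ]
[0.49518407 0.28189886 0.172     ]
```

```bash
python3 -c "
from station import arm
print(arm.job_done())"
```

```text
the job is handed in; nothing more can be done
None
```

I moved the carrier nearest the gap onto the next rail, slid it into the bumper until the catch latched behind it, released it and handed the job in at about 23 s; no verdict came back. I never commanded the other carrier to move, but I didn't re-measure it at the end.

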